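Draw the vial tray out from under the wire shelf and hold it up

TASK

Slide the vial tray straight out along the bench until no part of it is under the wire shelf any more, then lift it and hold it up, level and still, 10 to 25 cm above the bench for a few seconds, carried by the gripper alone. Keep the four vials standing in their pockets and leave everything else where it stands. Finish while still holding the tray up: do not put it down.

Things in the scene. Friction and masses are not known exactly. Their poses are not given: they have to be found in the camera images.
- wire_shelf: Low white wire shelf on the bench, fixed. Origin: middle of its front edge at bench height; x runs under the shelf, away from its open front, y along the edge. 340 mm wide (y), 260 deep (x 0 to 260). Wire deck 130 to 140 mm above the bench, thin leg at each corner. Below, two guide strips 12 mm high along x over the whole depth, inner faces at y = -60 and +60 mm.
- vial_tray: White vial tray, about 0.45 kg loaded, loose on the bench between the guide strips, axes along the shelf's (within 0.02 rad), front end out of the shelf. Origin: centre of its underside; x to its back, z up. Plate 170 (x) x 110 x 20 mm, balanced about its middle; four round pockets at x +-55, y +-33 mm, floors 6 mm above the underside. Has a pull tab in front and a carrying bar over its middle.
- pull_tab (a point): On the tray's upright pull tab, a plate 24 mm long (x), 10 mm thick (y), its top 70 mm above the tray's underside; this point is 104 mm in front (-x) of the tray's origin, 55 mm above the underside. At the start it stands 55 to 80 mm out in front of the shelf's front edge.
- tray_back (a point): Middle of the tray's back end: 85 mm behind (+x) the tray's origin, 10 mm above its underside.
- carry_bar (a point): Middle of the tray's carrying bar: bar 84 mm long (x), 12 mm thick (y), 14 mm high; this point is the bar's centre, straight above the tray's origin, 97 mm above its underside. Posts 12 mm thick under the bar at x = +-36 mm. The vial tops are lower, 58 mm above the underside.
- vial0: Small capped amber glass vial, 25 mm across, 52 mm tall, about 30 g, standing loose in the tray's front right (-55, -33) mm pocket. Origin: centre of its underside, z up.
- vial1: Small capped amber glass vial, 25 mm across, 52 mm tall, about 30 g, standing loose in the tray's front left (-55, +33) mm pocket. Origin: centre of its underside, z up.
- vial2: Small capped amber glass vial, 25 mm across, 52 mm tall, about 30 g, standing loose in the tray's back right (+55, -33) mm pocket. Origin: centre of its underside, z up.
- vial3: Small capped amber glass vial, 25 mm across, 52 mm tall, about 30 g, standing loose in the tray's back left (+55, +33) mm pocket. Origin: centre of its underside, z up.
- jar_a: Bystander: white reagent jar with blue cap, 74 mm across, 130 mm tall, standing on top of the wire shelf. Origin: centre of underside.
- jar_b: Bystander: white reagent jar with blue cap, 66 mm across, 110 mm tall, standing on top of the wire shelf. Origin: centre of underside.
- beaker: Bystander: glass beaker, 68 mm across, 85 mm tall, on the bench to one side in front of the shelf. Origin: centre of underside.
- cal_weight: Bystander: steel calibration weight with a knob, 38 mm across, 60 mm tall, on the bench to the other side in front of the shelf. Origin: centre of underside.
- blue_ring: Bystander: flat plastic ring, 60 mm across, 8 mm high, lying on top of the wire shelf between the jars. Origin: centre of underside.

How it is judged:
By the outcome, as a careful person would: the job done as asked, in the order asked, and still so for the second after the job is handed in, while the arm keeps its last pose, push and grip.
It also fails if it takes over 53 s, if anything falls off the work surface, if the arm or the gripper's body presses on something with over 40 N, if the wrist force passes 120 N, or if a joint passes its speed limit or range.

ROBOT

A 6-joint arm with a two-finger parallel gripper is mounted at the origin on the work surface. World frame = base frame: x ahead of the robot, y to its left, z up, the work surface at z = 0. Lengths are in mm, angles in rad, forces in N, time in s.
With the tool pointing down it reaches from about 275 to 750 mm from the base axis. Payload 10.2 kg.
Tool frame: the origin (TCP) lies at the centre of the arm's flange, where the gripper is bolted on; the fingertips stand 173 mm ahead of it and the grasp point (between the pads) lies 155 mm ahead of it; z points along the fingers, y is the line along which they close (so a half turn about z gives the same grasp; the last joint's range is limited). The gripper opens to 85 mm and grips with 20 to 120 N. Pads are 22 mm wide; open, the fingers measure 114 mm over their backs; the gripper's body (76 mm by 85 mm) begins 54 mm behind the grasp point. The pads swing forward as they close: fully open they stand 13 mm farther back than shut.
Start: joints at [0.925, 0.313, 1.498, -0, 1.331, -0.223], TCP at [215.429, 478.772, 404.694] pointing down, gripper open.
Joint ranges: [-2.94, 2.94], [-0.97, 2.17], [0.19, 2.56], [-1.23, 4.37], [0.02, 3.11], [-2.88, 2.88]. Speed limits (rad/s): [2.39, 2.39, 3.01, 3.14, 3.14, 3.14].

INTERFACE

Orientations are given as a unit quaternion [w, x, y, z].
In Python, from rig import ctrl gives the robot as it stands.
- The arm moves only by the shell command python3 steer.py [OPENING] [FORCE], which reads ROWS from standard input. ROWS is a JSON list of rows, 1 to 8 of them, each written [[dx, dy, dz], [rx, ry, rz]]: dx, dy, dz in units of 100 mm, then a rotation vector rx, ry, rz in units of 0.25 rad; each row is the pose to reach, as a shift and turn from the pose commanded when the command began, along the tool's axes at that moment; what a row does not reach only later rows make up. A row lasts 1/10 s, in which the tool goes at most 50 mm and 0.15 rad, less where a joint would pass 70% of its speed; a pose out of reach is approached as far as the arm can. OPENING is the opening from 0.0 (shut) to 1.0 (fully open), set as the command begins (- or left out keeps the last). The fingers move at their own pace and stop on an object; FORCE is the grip in N (left out, the last holds). Time passes only in rows, so rows that do not move let the fingers close. It prints the time, the measured TCP pose, the force, the opening and the grip force at its end. Input that does not fit is refused with a message, and nothing moves.
- ctrl.sense(): the state, without advancing time (a new reading comes with each control period).
- ctrl.capture(name): name is "scene" or "top" or "wrist"; returns the picture (384x512x3 uint8, red, green, blue); there is no depth.
- ctrl.calibration(name): a dict with "fx", "fy", "cx", "cy" (pixels), "distortion" ([k1, k2, p1, p2, k3] as OpenCV has them; the pictures are not rectified), "position" and "attitude" of the camera in the world. Camera axes: x right, y down, z forward; pixel columns grow to the right and rows downward; lengths in mm; the calibration is good to about 2 mm. A picture is of the moment at which its call begins: read the wrist's pose just before it. calibration takes no time and is no camera call; for the wrist camera it gives the pose at the moment of the call.
- ctrl.finish_job(): hands the job in; it is judged then, once.
The state is a dict: "time_s": time; "joints": joint angles; "dq": joint speeds; "tau": joint torques, N m; "eef_pos": TCP position; "ee_rot": TCP orientation; "force": force on the tool from outside, world axes, zero at the start; "wrist_torque": the same for the moment, N m; "grip_width": opening from 0.0 (shut) to 1.0 (fully open); "grip_force": force on a finger pad.
Only numpy, scipy, OpenCV 4.12 (cv2) and the standard library are available. Lean on these libraries where they do the work, as an engineer would, in place of code of your own. Each camera call takes 0.05 s, during which the arm holds its last target. There are 200 camera calls.

## Working session

There is one attempt and no reset: what is moved stays moved. The work goes in short steps, Python scripts to look and compute and a shell command to move; the robot and the scene stay as the last step left them, time stands still between calls to the robot, and variables do not carry over. Pictures are saved under pics/ and viewed, at most 10 in all, crops included, and the job is handed in when it is done.

```bash
ls; mkdir -p pics; python3 - <<'E'
from rig import ctrl
import cv2
s=ctrl.sense(); print(s)
for n in ("scene","top","wrist"):
    c=ctrl.calibration(n); print(n,c)
    im=ctrl.capture(n); cv2.imwrite(f"pics/{n}0.png",im[...,::-1])
a=[cv2.imread(f"pics/{n}0.png") for n in("scene","top")]
cv2.imwrite("pics/s2.png",cv2.resize(a[0],(800,600),interpolation=cv2.INTER_CUBIC))
cv2.imwrite("pics/t2.png",cv2.resize(a[1],(800,600),interpolation=cv2.INTER_CUBIC))
E
```

```text
pics
rig.py
steer.py
{'time_s': 0.0, 'joints': array([ 9.24605405e-01,  3.13447016e-01,  1.49844120e+00, -2.28995088e-05,
        1.33099621e+00, -2.23389830e-01]), 'dq': array([-5.19154277e-04, -1.81491094e-05, -1.75446419e-03, -1.36216000e-03,
       -1.35772125e-03, -6.65297244e-04]), 'tau': array([-7.47865379e-04, -4.12257564e+01, -2.59742457e+01, -1.90920614e-04,
        4.06769308e-03,  1.67041293e-06]), 'eef_pos': array([215.39960478, 478.73414091, 404.13490831]), 'ee_rot': array([-2.61975665e-04,  2.09826762e-01,  9.77738366e-01, -5.90478170e-04]), 'force': array([-0.24118311, -0.20342767,  0.44074422]), 'wrist_torque': array([ 0.03290951, -0.02832904, -0.0340114 ]), 'grip_force': 0.0, 'grip_width': 1.0005893966667188}
scene {'fx': 361.4617128471014, 'fy': 361.4617128471014, 'cx': 257.533784472651, 'cy': 194.6377807970266, 'distortion': array([-0.03694147,  0.        ,  0.        ,  0.        ,  0.        ]), 'position': array([332.01734194, 120.82131563, 980.61134246]), 'attitude': array([ 0.10199704, -0.56023723,  0.80900567, -0.14574181])}
top {'fx': 445.4832747882071, 'fy': 445.4832747882071, 'cx': 254.99643955362893, 'cy': 191.33531010916533, 'distortion': array([-0.02671614,  0.        ,  0.        ,  0.        ,  0.        ]), 'position': array([478.93014633,  37.04253935, 928.8275428 ]), 'attitude': array([ 0.05768417, -0.70197002,  0.70628063, -0.07126219])}
wrist {'fx': 265.313510354854, 'fy': 265.313510354854, 'cx': 256.08206385148566, 'cy': 189.35165534071658, 'distortion': array([-0.05627723,  0.        ,  0.        ,  0.        ,  0.        ]), 'position': array([153.20890103, 507.84896964, 372.67615044]), 'attitude': array([0.11498707, 0.83183367, 0.53788901, 0.07420336])}
```
View pics/s2.png

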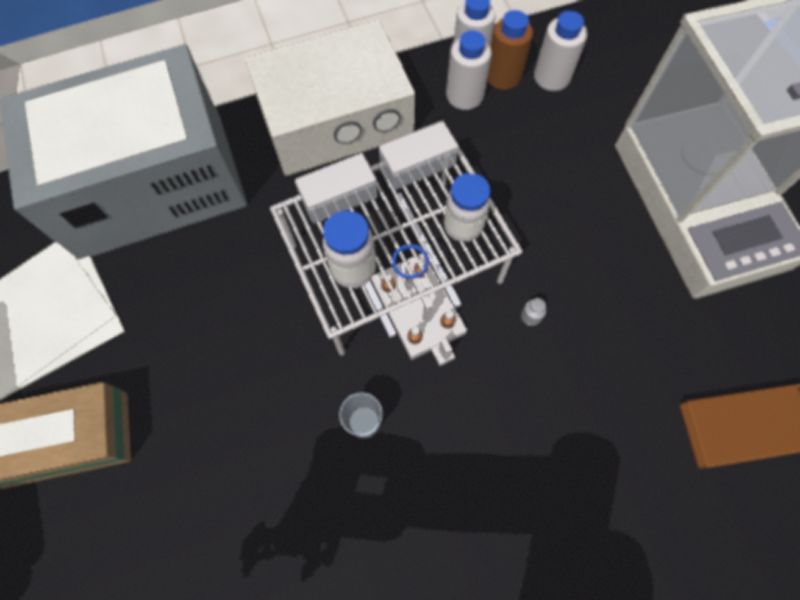

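View pics/t2.png

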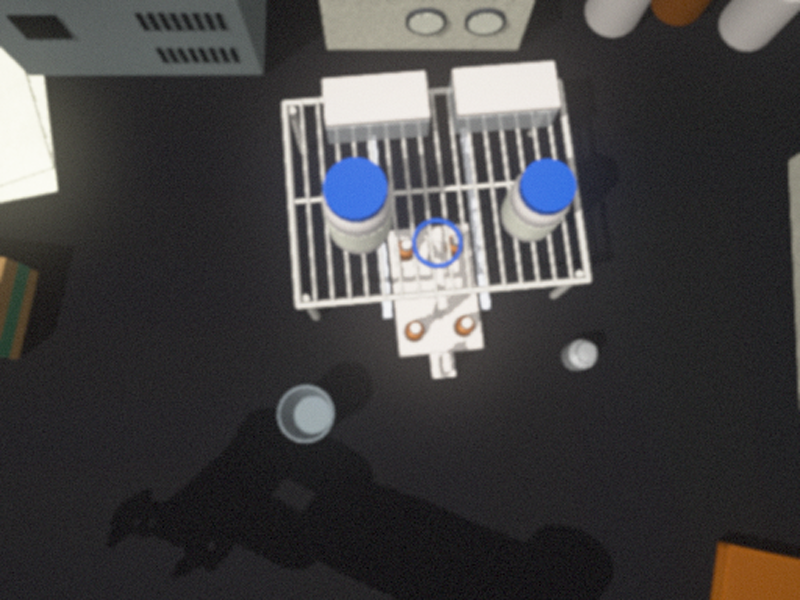

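The scene view (800 px) shows the tray's tab at about (445,352) and the shelf's front edge from (335,332) to (518,252). The top view shows the tab at (443,365) and the front edge from (297,305) to (590,280). I'll enlarge both.

```bash
python3 - <<'E'
import cv2
a=cv2.imread("pics/scene0.png")[155:245,205:345]; b=cv2.imread("pics/top0.png")[170:250,180:390]
a=cv2.resize(a,None,fx=5.5,fy=5.5,interpolation=cv2.INTER_CUBIC); b=cv2.resize(b,None,fx=3.8,fy=3.8,interpolation=cv2.INTER_CUBIC)
b=cv2.imread("pics/top0.png")[140:248,235:330];b=cv2.resize(b,None,fx=5.5,fy=5.5,interpolation=cv2.INTER_CUBIC)
cv2.imwrite("pics/sc.png",a);cv2.imwrite("pics/tc.png",b)
E
```

View pics/sc.png

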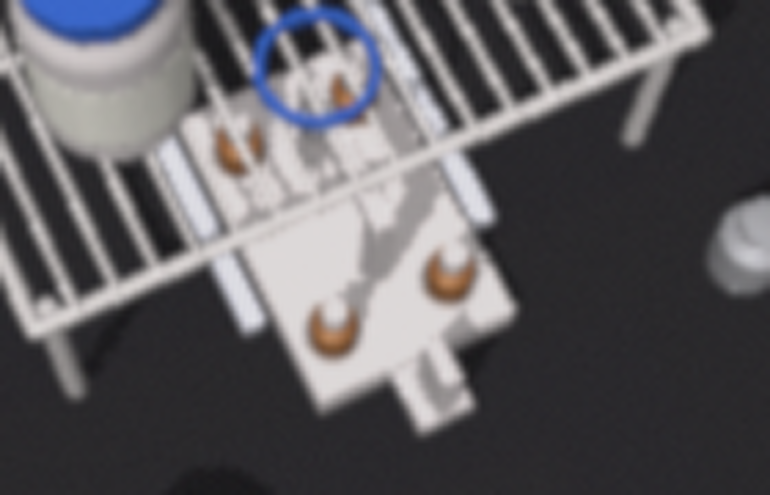

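View pics/tc.png

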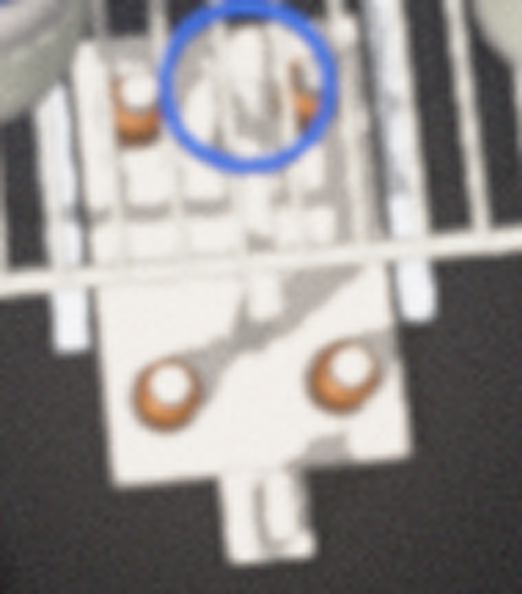

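Scene crop (scale 5.5, offset 205,155): tray front corners are at (322,410) and (517,308), caps at (337,310) and (453,255), and strip ends at (250,333) and (485,220). Top crop (offset 235,140): corners (115,485) and (410,455), caps (173,383) and (353,365), strip ends (72,350) and (418,318), tab top near (290,510).

```bash
cat > h.py <<'E'
import numpy as np, cv2
from scipy.spatial.transform import Rotation as R
def ray(c,uv):
    K=np.array([[c["fx"],0,c["cx"]],[0,c["fy"],c["cy"]],[0,0,1]])
    p=cv2.undistortPoints(np.array([[uv]],float),K,c["distortion"])[0,0]
    q=c["attitude"]; d=R.from_quat([q[1],q[2],q[3],q[0]]).apply([p[0],p[1],1]); return c["position"],d/np.linalg.norm(d)
def atz(c,uv,z):
    o,d=ray(c,uv); return o+d*(z-o[2])/d[2]
def tri(*cu):
    A=0;b=0;rs=[ray(c,u) for c,u in cu]
    for o,d in rs:
        P=np.eye(3)-np.outer(d,d);A=A+P;b=b+P@o
    x=np.linalg.solve(A,b)
    return x,max(np.linalg.norm((np.eye(3)-np.outer(d,d))@(x-o)) for o,d in rs)
def proj(c,X):
    K=np.array([[c["fx"],0,c["cx"]],[0,c["fy"],c["cy"]],[0,0,1]]);q=c["attitude"];r=R.from_quat([q[1],q[2],q[3],q[0]]).inv()
    return cv2.projectPoints(r.apply(np.atleast_2d(X)-c["position"]),np.zeros(3),np.zeros(3),K,c["distortion"])[0][:,0]
E
python3 - <<'E'
from h import *
from rig import ctrl
np.set_printoptions(precision=1,suppress=True)
S=ctrl.calibration("scene");T=ctrl.calibration("top")
s=lambda u,v:(205-.41+u/5.5,155-.41+v/5.5); t=lambda u,v:(235-.41+u/5.5,140-.41+v/5.5)
pts={"cL":((322,410),(115,485),20),"cR":((517,308),(410,455),20),"vL":((337,310),(173,383),58),"vR":((453,255),(353,365),58),"sL":((250,333),(72,350),12),"sR":((485,220),(418,318),12)}
P={}
for k,(a,b,z) in pts.items():
    x,e=tri((S,s(*a)),(T,t(*b)));P[k]=x; print(k,x,round(e,1),atz(S,s(*a),z),atz(T,t(*b),z))
for a,b,z in (((35,333),(297/1.5625,305/1.5625),140),((707,35),(590/1.5625,280/1.5625),140)):
    print("shelf",tri((S,s(*a)),(T,b)),atz(S,s(*a),z),atz(T,b,z))
print("tab",atz(T,t(290,510),70))
m=lambda z,k:(atz(T,t(*pts[k][1]),z)+atz(S,s(*pts[k][0]),z))/2
for l,r in(("cL","cR"),("vL","vR"),("sL","sR")):
    z=pts[l][2];L,Q=m(z,l),m(z,r);d=L-Q;print(l,"mid",(L+Q)/2,"len",np.linalg.norm(d),"yaw",np.arctan2(-d[0],d[1]))
E
```

```text
cL [571.2  17.4  12.7] 1.0 [568.8  17.3  20. ] [571.   18.4  20. ]
cR [579.1 -89.7  39. ] 0.5 [583.9 -94.4  20. ] [581.5 -91.9  20. ]
vL [602.7  -2.2  63. ] 0.6 [603.8  -3.4  58. ] [603.7  -1.9  58. ]
vR [609.6 -66.6  60.3] 0.0 [610.3 -67.   58. ] [609.9 -66.9  58. ]
sL [625.8  34.5  -3.2] 0.6 [621.5  36.3  12. ] [623.1  34.1  12. ]
sR [632.5 -96.2  24.2] 0.4 [636.2 -99.3  12. ] [634.8 -97.6  12. ]
shelf (array([617.8, 137.3, 138.2]), np.float64(0.859709861655142)) [616.7 136.6 140. ] [618.  137.8 140. ]
shelf (array([ 647. , -204.6,  134.8]), np.float64(0.547617550920849)) [ 644.8 -203.1  140. ] [ 646.1 -202.5  140. ]
tab [556.7 -41.9  70. ]
cL mid [576.3 -37.6  20. ] len 111.7234243200977 yaw 0.11462901793192763
vL mid [606.9 -34.8  58. ] len 64.60598139714831 yaw 0.09784797769202398
sL mid [628.9 -31.6  12. ] len 134.3299343752201 yaw 0.09813160219974033
```

Units first: shifts go in units of 100 mm and turns go in units of 0.25 rad. So -45 mm is -0.45, -360 mm is -3.6.

```bash
echo '[[[-0.45, -0.37, 0.05], [0, 0, 0]], [[-0.9, -0.75, 0.1], [0, 0, 0]], [[-1.35, -1.12, 0.15], [0, 0, 0]], [[-1.8, -1.5, 0.2], [0, 0, 0]], [[-2.25, -1.87, 0.25], [0, 0, 0]], [[-2.7, -2.25, 0.3], [0, 0, 0]], [[-3.15, -2.62, 0.35], [0, 0, 0]], [[-3.6, -3, 0.4], [0, 0, 0]]]' | python3 steer.py 1.0
echo '[[[-0.4, -0.35, 0.03], [0, 0, -0.4]], [[-0.7, -0.6, 0.05], [0, 0, -0.88]], [[-0.88, -0.75, 0.05], [0, 0, -1.36]], [[-0.88, -0.75, 0.05], [0, 0, -1.8]], [[-0.88, -0.75, 0.05], [0, 0, -2.052]], [[-0.88, -0.75, 0.05], [0, 0, -2.052]]]' | python3 steer.py
echo '[[[0, 0, 0], [0, 0, 0]], [[0, 0, 0], [0, 0, 0]]]' | python3 steer.py
python3 - <<'E'
from rig import ctrl
import cv2,pickle
pickle.dump(ctrl.calibration("wrist"),open("w1.pkl","wb"))
im=ctrl.capture("wrist"); cv2.imwrite("pics/w1.png",im[...,::-1])
cv2.imwrite("pics/w1b.png",cv2.resize(im[...,::-1],(800,600),interpolation=cv2.INTER_CUBIC))
print(ctrl.sense()["eef_pos"])
E
```

```text
time_s: 0.95
eef_pos: [390.4, 118.6, 370.6]
ee_rot: [0.0, 0.21, 0.978, 0.0]
force: [0.7, -0.1, -0.4]
grip_width: 1.001
grip_force: 0.0
time_s: 1.55
eef_pos: [439.6, 15.8, 365.5]
ee_rot: [-0.0, -0.045, 0.999, 0.0]
force: [-0.3, -0.2, -0.0]
grip_width: 0.998
grip_force: 0.0
time_s: 1.75
eef_pos: [439.5, 16.2, 365.7]
ee_rot: [-0.0, -0.045, 0.999, -0.0]
force: [-0.2, 0.5, -0.1]
grip_width: 1.002
grip_force: 0.0
[439.51137698  16.18948229 365.67204983]
```

View pics/w1b.png

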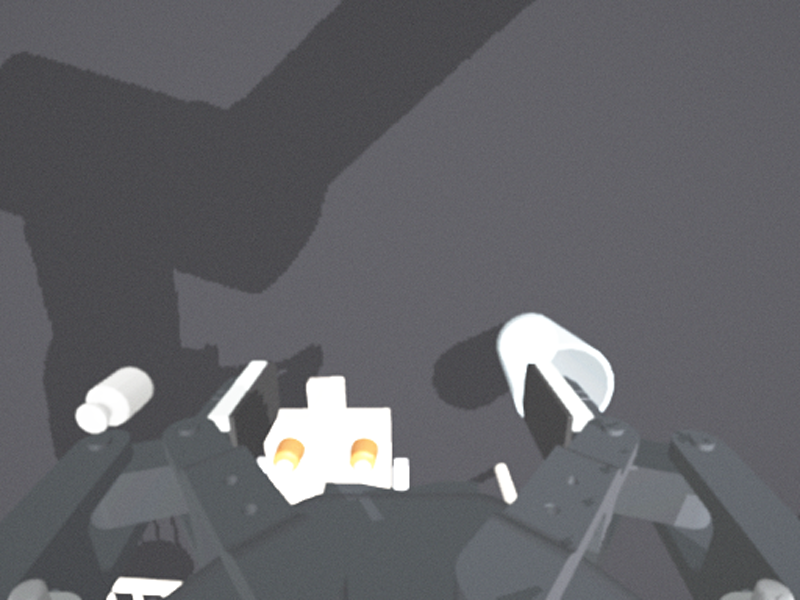

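The wrist picture shows the tab at (327,392), the plate's front edge at (278–392,408) and caps at (288,465) and (363,460), with the beaker and weight well clear. Next I move over the tab.

```bash
echo '[[[-0.4, -0.24, 0.1], [0, 0, 0]], [[-0.8, -0.48, 0.2], [0, 0, 0]], [[-1.11, -0.65, 0.4], [0, 0, 0]], [[-1.11, -0.65, 0.6], [0, 0, 0]], [[-1.11, -0.65, 0.8], [0, 0, 0]], [[-1.11, -0.65, 0.8], [0, 0, 0]], [[-1.11, -0.65, 0.8], [0, 0, 0]]]' | python3 steer.py
python3 - <<'E'
from rig import ctrl
import cv2,pickle
pickle.dump(ctrl.calibration("wrist"),open("w2.pkl","wb"))
im=ctrl.capture("wrist"); cv2.imwrite("pics/w2.png",im[...,::-1])
cv2.imwrite("pics/w2b.png",cv2.resize(im[180:360,130:370,::-1],(800,600),interpolation=cv2.INTER_CUBIC))
print(ctrl.sense()["eef_pos"])
E
```

```text
time_s: 2.5
eef_pos: [556.1, -38.6, 286.2]
ee_rot: [0.0, -0.045, 0.999, -0.0]
force: [0.7, -0.2, 0.7]
grip_width: 1.0
grip_force: 0.0
[556.1423919  -38.62759215 286.84122789]
```

View pics/w2b.png

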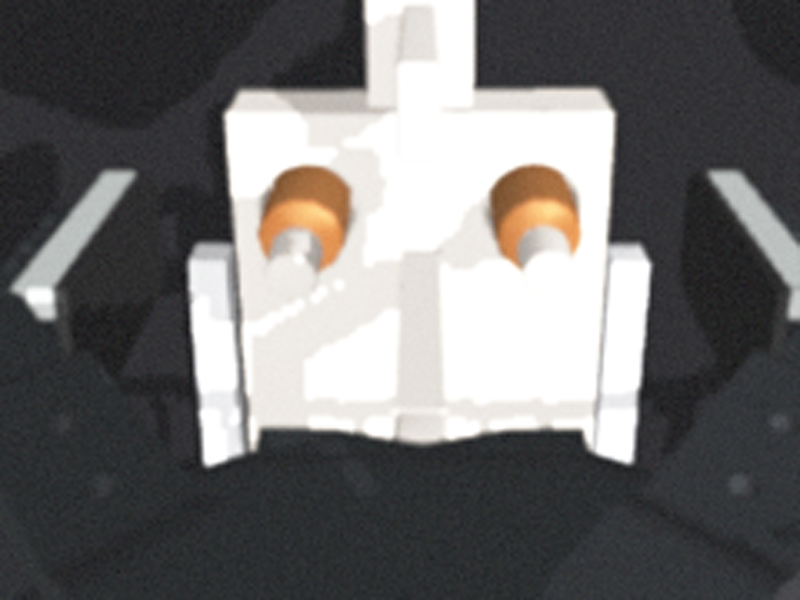

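The crop (offset 130,180, scale 3.333) shows the upright tab centred between the fingers. Its top front edge is at (398–442,62), the plate front corners at (228,110) and (614,110), the strip ends at (210,248) and (630,248), and the caps at (293,268) and (543,256).

```bash
python3 - <<'E'
from h import *
from rig import ctrl
import pickle
np.set_printoptions(precision=1,suppress=True)
S=ctrl.calibration("scene");T=ctrl.calibration("top");W=pickle.load(open("w2.pkl","rb"));W1=pickle.load(open("w1.pkl","rb"))
w=lambda u,v:(130-.35+u/3.333,180-.35+v/3.333);s=lambda u,v:(205-.41+u/5.5,155-.41+v/5.5); t=lambda u,v:(235-.41+u/5.5,140-.41+v/5.5)
print("tab top front z70",atz(W,w(420,62),70),"L",atz(W,w(442,62),70),"R",atz(W,w(398,62),70))
print("tab tri",tri((W,w(420,70)),(T,t(290,545))))
L,Q=atz(W,w(614,110),20),atz(W,w(228,110),20);print("corners",L,Q,(L+Q)/2,np.arctan2(-(L-Q)[0],(L-Q)[1]))
for a,b,c in(((614,110),(115,485),(322,410)),((228,110),(410,455),(517,308)),((545,258),(173,383),(337,310)),((291,268),(353,365),(453,255))):
    print("tri",tri((W,w(*a)),(T,t(*b)),(S,s(*c))))
L,Q=atz(W,w(630,248),12),atz(W,w(210,248),12);print("strips",L,Q,(L+Q)/2,np.arctan2(-(L-Q)[0],(L-Q)[1]))
# strip direction: top inner strip edges far
for n,a,b in(("stripL",(610,262),(595,460)),("stripR",(236,262),(244,455)),("plateL",(614,110),(585,430)),("plateR",(228,110),(250,430))):
    z=12 if "s" in n else 20
    p,q=atz(W,w(*a),z),atz(W,w(*b),z);d=q-p;print(n,p,q,np.arctan2(d[1],d[0]))
E
```

```text
tab top front z70 [546.8 -38.8  70. ] L [546.4 -34.   70. ] R [547.3 -43.6  70. ]
tab tri (array([542.9, -39.6,  88.4]), np.float64(0.47865462113984575))
corners [572.1  18.7  20. ] [581.9 -90.3  20. ] [577.  -35.8  20. ] 0.08967637417291091
tri (array([569.9,  18. ,  23. ]), np.float64(1.8051502820593783))
tri (array([581.5, -91.5,  23.8]), np.float64(2.3573794969604203))
tri (array([604.2,  -2.5,  52.3]), np.float64(2.0040800410551514))
tri (array([610.8, -67.2,  53.7]), np.float64(0.9460665283618601))
strips [619.5  32.8  12. ] [631.1 -96.3  12. ] [625.3 -31.7  12. ] 0.08954112429378987
stripL [624.9  27.3  12. ] [700.2  34.1  12. ] 0.08959293135571826
stripR [635.2 -88.1  12. ] [708.6 -83.6  12. ] 0.061298370229212557
plateL [572.1  18.7  20. ] [681.6  26.5  20. ] 0.07062396569757648
plateR [581.9 -90.3  20. ] [691.2 -80.6  20. ] 0.08860295278205516
```

All measurements agree: tab centre about (558.5,−37.7), yaw 0.089, heights as stated. I descend and grip.

To row units: 76 mm is 0.76, 40 mm is 0.4.

```bash
echo '[[[-0.025, 0.007, 0.2], [0, 0, 0]], [[-0.025, 0.007, 0.4], [0, 0, 0]], [[-0.025, 0.007, 0.55], [0, 0, 0]], [[-0.025, 0.007, 0.68], [0, 0, 0]], [[-0.025, 0.007, 0.76], [0, 0, 0]], [[-0.025, 0.007, 0.76], [0, 0, 0]]]' | python3 steer.py 1.0
echo '[[[0, 0, 0], [0, 0, 0]], [[0, 0, 0], [0, 0, 0]], [[0, 0, 0], [0, 0, 0]], [[0, 0, 0], [0, 0, 0]], [[0, 0, 0], [0, 0, 0]], [[0, 0, 0], [0, 0, 0]], [[0, 0, 0], [0, 0, 0]], [[0, 0, 0], [0, 0, 0]]]' | python3 steer.py 0.0 50
```

```text
time_s: 3.15
eef_pos: [558.3, -37.8, 209.4]
ee_rot: [-0.0, -0.045, 0.999, 0.0]
force: [0.4, -0.1, 0.8]
grip_width: 0.997
grip_force: 0.0
time_s: 3.95
eef_pos: [558.4, -37.9, 210.0]
ee_rot: [0.0, -0.045, 0.999, -0.0]
force: [-0.9, -0.7, 4.5]
grip_width: 0.109
grip_force: 49.5
```

To row units: 40 mm is 0.4, 2 mm is 0.02.

```bash
echo '[[[0.02, 0, 0], [0, 0, 0]], [[0.06, 0, 0], [0, 0, 0]], [[0.12, 0, 0], [0, 0, 0]], [[0.19, 0, 0], [0, 0, 0]], [[0.26, 0, 0], [0, 0, 0]], [[0.33, 0, 0], [0, 0, 0]], [[0.4, 0, 0], [0, 0, 0]], [[0.47, 0, 0], [0, 0, 0]]]' | python3 steer.py
echo '[[[0.07, 0, 0], [0, 0, 0]], [[0.14, 0, 0], [0, 0, 0]], [[0.21, 0, 0], [0, 0, 0]], [[0.28, 0, 0], [0, 0, 0]], [[0.35, 0, 0], [0, 0, 0]], [[0.42, 0, 0], [0, 0, 0]], [[0.49, 0, 0], [0, 0, 0]], [[0.56, 0, 0], [0, 0, 0]]]' | python3 steer.py
echo '[[[0.08, 0, 0], [0, 0, 0]], [[0.16, 0, 0], [0, 0, 0]], [[0.24, 0, 0], [0, 0, 0]], [[0.32, 0, 0], [0, 0, 0]], [[0.4, 0, 0], [0, 0, 0]], [[0.48, 0, 0], [0, 0, 0]], [[0.54, 0, 0], [0, 0, 0]], [[0.57, 0, 0], [0, 0, 0]]]' | python3 steer.py
echo '[[[0, 0, 0], [0, 0, 0]], [[0, 0, 0], [0, 0, 0]]]' | python3 steer.py
python3 - <<'E'
from rig import ctrl
import cv2
im=ctrl.capture("top"); cv2.imwrite("pics/t3.png",im[...,::-1])
cv2.imwrite("pics/t3b.png",cv2.resize(im[110:335,150:450,::-1],(800,600),interpolation=cv2.INTER_CUBIC))
E
```

```text
time_s: 4.75
eef_pos: [511.1, -42.1, 209.9]
ee_rot: [0.0, -0.045, 0.999, -0.0]
force: [5.2, 1.5, 4.2]
grip_width: 0.113
grip_force: 49.5
time_s: 5.55
eef_pos: [455.3, -47.1, 209.9]
ee_rot: [0.0, -0.045, 0.999, -0.0]
force: [5.9, 0.9, 5.0]
grip_width: 0.108
grip_force: 49.5
time_s: 6.35
eef_pos: [398.6, -52.2, 209.9]
ee_rot: [0.0, -0.045, 0.999, -0.0]
force: [5.6, 1.0, 3.7]
grip_width: 0.111
grip_force: 49.6
time_s: 6.55
eef_pos: [398.6, -52.2, 209.9]
ee_rot: [-0.0, -0.045, 0.999, -0.0]
force: [0.8, -1.0, 9.9]
grip_width: 0.108
grip_force: 50.4
```

View pics/t3b.png

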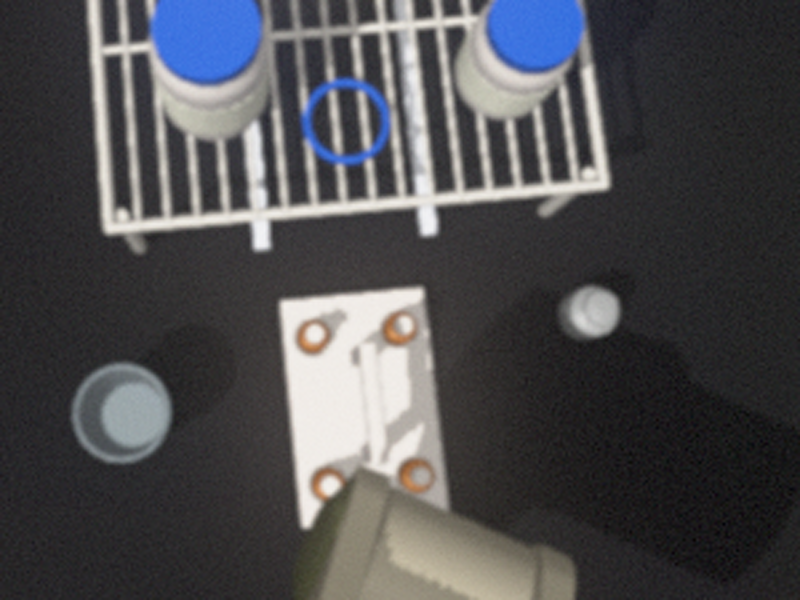

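The tray is fully clear of the shelf: its back edge runs (280,300)–(424,288), with the shelf edge at about row 210. All four vials stand, and the bar runs (366,348)–(377,460) with its middle at about (371,404). I release, rise and move over the bar.

```bash
echo '[[[0, 0, 0], [0, 0, 0]], [[0, 0, 0], [0, 0, 0]], [[0, 0, 0], [0, 0, 0]], [[0, 0, 0], [0, 0, 0]], [[0, 0, 0], [0, 0, 0]], [[0, 0, 0], [0, 0, 0]], [[0, 0, 0], [0, 0, 0]], [[0, 0, 0], [0, 0, 0]]]' | python3 steer.py 1.0
echo '[[[0, 0, -0.15], [0, 0, 0]], [[0, 0, -0.4], [0, 0, 0]], [[0, 0, -0.7], [0, 0, 0]], [[0, 0, -1], [0, 0, 0]], [[-0.2, 0, -1.1], [0, 0, 0]], [[-0.5, 0, -1.1], [0, 0, 0]], [[-0.6, 0, -1.1], [0, 0, 0]], [[-0.6, 0, -1.1], [0, 0, 0]]]' | python3 steer.py
python3 - <<'E'
from rig import ctrl
import cv2,pickle
pickle.dump(ctrl.calibration("wrist"),open("w3.pkl","wb"))
im=ctrl.capture("wrist"); cv2.imwrite("pics/w3.png",im[...,::-1])
cv2.imwrite("pics/w3b.png",cv2.resize(im[120:360,100:420,::-1],(800,600),interpolation=cv2.INTER_CUBIC))
print(ctrl.sense()["eef_pos"])
E
```

```text
time_s: 7.4
eef_pos: [399.0, -52.2, 209.7]
ee_rot: [-0.0, -0.045, 0.999, -0.0]
force: [-0.2, -0.3, 0.5]
grip_width: 1.003
grip_force: 0.0
time_s: 8.2
eef_pos: [459.2, -46.7, 319.1]
ee_rot: [-0.0, -0.045, 0.999, 0.0]
force: [-0.7, 0.2, 0.1]
grip_width: 1.0
grip_force: 0.0
[458.43951539 -46.66660417 319.05702103]
```

View pics/w3b.png

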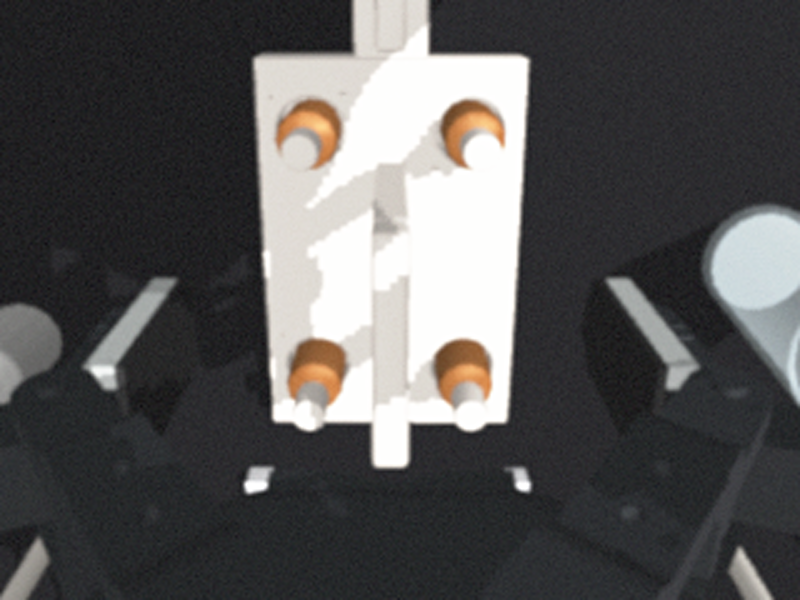

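The crop (offset 100,120, scale 2.5) shows all the vials standing. The bar's front top edge is at (372–409,232) and its back end at (372–409,467).

```bash
python3 - <<'E'
from h import *
from rig import ctrl
import pickle
np.set_printoptions(precision=1,suppress=True)
T=ctrl.calibration("top");W=pickle.load(open("w3.pkl","rb"))
w=lambda u,v:(100-.3+u/2.5,120-.3+v/2.5);t=lambda u,v:(150-.3+u/2.667,110-.3+v/2.667)
f,b=atz(W,w(390.5,232),104),atz(W,w(390.5,467),104);print(f,b,(f+b)/2,np.linalg.norm(f-b),np.arctan2((b-f)[1],(b-f)[0]))
for a,c in(((390.5,232),(377,460)),((390.5,467),(366,346))): print(tri((W,w(*a)),(T,t(*c))))
L,Q=atz(W,w(527,57),20),atz(W,w(256,57),20);print("front",L,Q,(L+Q)/2,np.arctan2(-(L-Q)[0],(L-Q)[1]))
E
```

```text
[460.3 -45.6 104. ] [543.5 -38.1 104. ] [501.9 -41.9 104. ] 83.50582739890773 0.0907849410997872
(array([462.8, -44.9,  96.8]), np.float64(0.4739112852510962))
(array([540.3, -37.9, 107.6]), np.float64(0.42954610641803403))
front [412.6   5.1  20. ] [ 422.5 -103.1   20. ] [417.6 -49.   20. ] 0.0908633951759573
```

Bar centre is (502,−42) with height matching about 104 mm at the top. I move over it, lower and grip.

To row units: -22 mm is -0.22, 0.7 mm is 0.007.

```bash
echo '[[[-0.22, 0.004, 0], [0, 0, 0]], [[-0.435, 0.007, 0], [0, 0, 0]], [[-0.435, 0.007, 0.2], [0, 0, 0]], [[-0.435, 0.007, 0.4], [0, 0, 0]], [[-0.435, 0.007, 0.56], [0, 0, 0]], [[-0.435, 0.007, 0.66], [0, 0, 0]], [[-0.435, 0.007, 0.69], [0, 0, 0]], [[-0.435, 0.007, 0.69], [0, 0, 0]]]' | python3 steer.py 1.0
echo '[[[0, 0, 0], [0, 0, 0]], [[0, 0, 0], [0, 0, 0]], [[0, 0, 0], [0, 0, 0]], [[0, 0, 0], [0, 0, 0]], [[0, 0, 0], [0, 0, 0]], [[0, 0, 0], [0, 0, 0]], [[0, 0, 0], [0, 0, 0]], [[0, 0, 0], [0, 0, 0]]]' | python3 steer.py 0.0 80
```

```text
time_s: 9.05
eef_pos: [501.8, -42.3, 250.8]
ee_rot: [-0.0, -0.045, 0.999, 0.0]
force: [-0.0, 0.6, -0.1]
grip_width: 1.003
grip_force: 0.0
time_s: 9.85
eef_pos: [502.2, -42.4, 250.8]
ee_rot: [0.0, -0.045, 0.999, -0.0]
force: [0.1, -3.0, 0.3]
grip_width: 0.126
grip_force: 78.4
```

To row units: -16 mm is -0.16, -9 mm is -0.09.

```bash
echo '[[[0, 0, -0.01], [0, 0, 0]], [[0, 0, -0.04], [0, 0, 0]], [[0, 0, -0.09], [0, 0, 0]], [[0, 0, -0.16], [0, 0, 0]], [[0, 0, -0.24], [0, 0, 0]], [[0, 0, -0.32], [0, 0, 0]], [[0, 0, -0.4], [0, 0, 0]], [[0, 0, -0.48], [0, 0, 0]]]' | python3 steer.py
echo '[[[0, 0, -0.09], [0, 0, 0]], [[0, 0, -0.18], [0, 0, 0]], [[0, 0, -0.28], [0, 0, 0]], [[0, 0, -0.38], [0, 0, 0]], [[0, 0, -0.48], [0, 0, 0]], [[0, 0, -0.58], [0, 0, 0]], [[0, 0, -0.68], [0, 0, 0]], [[0, 0, -0.78], [0, 0, 0]]]' | python3 steer.py
echo '[[[0, 0, -0.09], [0, 0, 0]], [[0, 0, -0.18], [0, 0, 0]], [[0, 0, -0.26], [0, 0, 0]], [[0, 0, -0.32], [0, 0, 0]], [[0, 0, -0.36], [0, 0, 0]], [[0, 0, -0.38], [0, 0, 0]], [[0, 0, -0.38], [0, 0, 0]], [[0, 0, -0.38], [0, 0, 0]]]' | python3 steer.py
for i in 1 2 3 4; do echo '[[[0, 0, 0], [0, 0, 0]], [[0, 0, 0], [0, 0, 0]], [[0, 0, 0], [0, 0, 0]], [[0, 0, 0], [0, 0, 0]], [[0, 0, 0], [0, 0, 0]], [[0, 0, 0], [0, 0, 0]], [[0, 0, 0], [0, 0, 0]], [[0, 0, 0], [0, 0, 0]]]' | python3 steer.py | tail -6; done
python3 - <<'E'
from rig import ctrl
import cv2,numpy as np
a=ctrl.capture("wrist");b=ctrl.capture("top");c=ctrl.capture("scene");print(ctrl.sense()["wrist_torque"])
r=lambda i,w,h:cv2.resize(i,(w,h),interpolation=cv2.INTER_CUBIC)
cv2.imwrite("pics/f.png",np.vstack([np.hstack([r(a,400,300),r(b,400,300)]),np.hstack([r(c,400,300),r(a[180:372,130:386],400,300)])])[...,::-1])
E
```

```text
time_s: 10.65
eef_pos: [502.0, -42.2, 299.5]
ee_rot: [0.0, -0.045, 0.999, -0.0]
force: [0.5, 0.4, -4.6]
grip_width: 0.124
grip_force: 77.9
time_s: 11.45
eef_pos: [502.0, -42.2, 377.5]
ee_rot: [0.0, -0.045, 0.999, -0.0]
force: [-0.2, -0.0, -4.5]
grip_width: 0.128
grip_force: 77.9
time_s: 12.25
eef_pos: [502.0, -42.2, 414.4]
ee_rot: [-0.0, -0.045, 0.999, 0.0]
force: [-0.3, 0.1, -4.4]
grip_width: 0.124
grip_force: 77.9
time_s: 13.05
eef_pos: [502.1, -42.2, 414.7]
ee_rot: [-0.0, -0.045, 0.999, -0.0]
force: [0.3, 0.4, -4.1]
grip_width: 0.126
grip_force: 77.9
time_s: 13.85
eef_pos: [502.1, -42.2, 414.7]
ee_rot: [-0.0, -0.045, 0.999, 0.0]
force: [-0.7, 0.4, -3.9]
grip_width: 0.125
grip_force: 77.9
time_s: 14.65
eef_pos: [502.1, -42.2, 414.7]
ee_rot: [0.0, -0.045, 0.999, -0.0]
force: [-0.4, 0.1, -4.7]
grip_width: 0.124
grip_force: 77.9
time_s: 15.45
eef_pos: [502.1, -42.2, 414.7]
ee_rot: [-0.0, -0.045, 0.999, -0.0]
force: [-0.5, 0.5, -3.7]
grip_width: 0.119
grip_force: 77.9
[ 0.01495025 -0.02025993  0.01104506]
```

View pics/f.png

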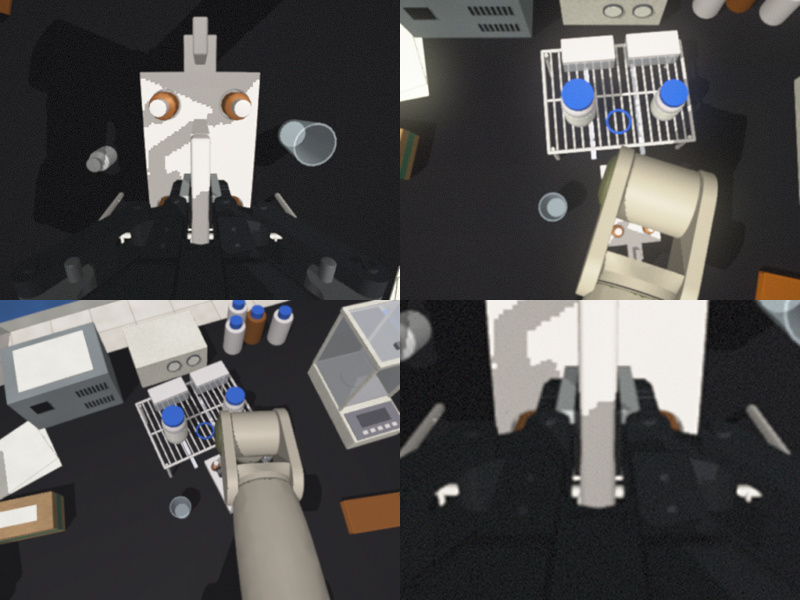

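The tray hangs in the gripper about 16 cm up, with the vials in their pockets and the bystanders where they were. I'll check its level against a projected level tray (wrist view: front corners at about (140,72) and (260,72) in the upper-left panel, scale 1.28), then hand in.

```bash
python3 - <<'E'
from h import *
from rig import ctrl
W=ctrl.calibration("wrist");x=np.array([.996,.0895,0]);y=np.array([-.0895,.996,0]);o=np.array([502,-42.2,163.9])
for p in (0,.03,-.03):
    # p>0: front end up
    P=[o+x*-85+s*55*y+np.array([0,0,20+85*p]) for s in(-1,1)]+[o-x*42+np.array([0,0,104+42*p])]
    print(p,(proj(W,P)/1.28).round(1).tolist())
E
```

```text
0 [[138.9, 70.9], [259.1, 71.0], [198.5, 137.0]]
0.03 [[138.1, 70.7], [259.9, 70.7], [198.5, 137.5]]
-0.03 [[139.6, 71.1], [258.4, 71.2], [198.5, 136.6]]
```

Left and right are level, and the front matches a level tray within a pixel. The wrist torque is near zero, so the tray is balanced.

```bash
python3 -c "
from rig import ctrl
print(ctrl.finish_job())"
```

```text
the job is handed in; nothing more can be done
None
```

I slid the tray out clear of the shelf, lifted it by its carrying bar and handed the job in while the gripper held it level and still about 16 cm above the bench, with all four vials in their pockets and everything else left where it stood.

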